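Latch back a sprung pocket divider and load the long injector pen

ROBOT

A 7-joint arm with a two-finger parallel gripper is mounted at the origin on the work surface. World frame = base frame: x ahead of the robot, y to its left, z up, the work surface at z = 0. Lengths are in m, angles in rad, forces in N, time in s.
With the tool pointing down it reaches from about 0.4 to 0.875 m from the base axis. Payload 6.5 kg.
Tool frame: the origin (TCP) lies midway between the tips of the shut fingers; the grasp point (between the pads) lies manip.grip_depth behind it (manip.grip_depth is the distance from the TCP to the grasp point, in m); x points along the fingers, y is the direction in which the jaws open and shut, and the axes are right-handed (so a half turn about x gives the same grasp; the last joint's range is limited). The gripper opens to 85 mm and grips with 20 to 120 N. Pads are 22 mm wide; open, the fingers measure 114 mm over their backs; the gripper's body (76 mm by 85 mm) begins 54 mm behind the grasp point. The pads swing forward as they close: fully open they stand 13 mm farther back than shut.
Start: joints at [1.218, 0.536, -0.004, 1.538, 0.003, 1.067, -0.071], TCP at [0.184, -0.623, 0.2] pointing down, gripper open.
Joint ranges: [-2.7, 2.7], [-0.37, 2.16], [-1.27, 1.26], [0.24, 2.4], [-1.31, 4.45], [0.19, 1.91], [-2.76, 2.76]. Speed limits (rad/s): [2.39, 2.39, 3.14, 3.14, 3.14, 3.14, 3.14].

INTERFACE

Orientations are given as a unit quaternion [w, x, y, z].
In Python, from cell import manip, optics, order gives the robot as it stands. Calls block until the motion is done:
- manip.goto(position, orientation): joint-space move of the TCP to a pose.
- manip.movel(position, ori=None, speed=0.15, f_stop=None): straight line of the TCP; ori=None keeps the orientation; speed is the mean speed in m/s. With f_stop (N) it stops when the force on the tool has changed by that much, and returns True; else False.
- manip.set_joints(angles): joint-space move.
- manip.gripper_to(opening, grasp_force=None): opening from 0.0 (shut) to 1.0 (fully open); grasp_force is the grip in N (None keeps the last); returns when the fingers have stopped.
- manip.sleep(seconds).
- manip.inverse_kinematics(position, orientation): joint angles nearest the present ones, or None.
- manip.read_state(): the state.
- optics.camera(name): name is "scene" or "top" or "wrist"; returns a dict with "color" (420x560x3 uint8, blue, green, red), "fx", "fy", "cx", "cy" (pixels), "R" (3x3) and "t" (3): a world point X has camera coordinates R X + t; the wrist camera has in their place "hand_eye" (4x4, takes a point from camera to tool coordinates, whose origin is the TCP and whose axes are the tool frame's). Camera axes: x right, y down, z forward; pixel columns grow to the right and rows downward; lengths in m; the calibration is good to about 2 mm. The wrist camera is an equidistant fisheye: a pixel r from the principal point sees the ray r / f radians off the axis. A picture is of the moment at which its call begins: read the wrist's pose just before it. There is no depth.
A pose or a line that the arm cannot do raises manip.IKError and nothing moves.
- order.finish_job(): hands the job in, once; it reports no verdict.
The state is a dict: "time_s": time; "joints": joint angles; "qvel": joint speeds; "tau": joint torques, N m; "ee_pos": TCP position; "eef_rot": TCP orientation; "force": force on the tool from outside, world axes, zero at the start; "ft_torque": the same for the moment, N m; "gripper_width": opening from 0.0 (shut) to 1.0 (fully open).
Only numpy, scipy, OpenCV 4.12 (cv2) and the standard library are available. Lean on these libraries where they do the work, as an engineer would, in place of code of your own. Each camera call takes 0.05 s, during which the arm holds its last target. There are 200 camera calls.

TASK

The loading nest's pocket is too short for the long injector pen. Push the sprung divider back by its upright post until it meets its stop, shift the post sideways into the notch (it is on one side only) and let the spring draw it back so that the divider stays held open by itself; then lay the long pen flat in the lengthened pocket, along it, and let go. Leave the two short pens and the vials where they are.

Things in the scene. Friction and masses are not known exactly. Their poses are not given: they have to be found in the camera images.
- nest: Metal loading nest fixed to the table. Origin: at table height on the pocket's centre line, below the inner face of its near end wall; x runs along the pocket away from that wall, y across, z up. Near end wall 12 mm thick, top 54 mm above the table. Beyond x 108 mm the pocket's floor goes on, level, as the tops of two cheek blocks, y 8 to 38 mm on either side of a slot.
- pocket_floor (a point): Point on the pocket's floor, nest x 50 mm, y 0, 34 mm above the table. Pocket 40 mm wide between side walls 12 mm thick and 14 mm high above the floor, present only at nest x 0 to 28 and 92 to 108 mm; between these the sides are open for fingers. Its near end is the nest's end wall, its far end the sprung divider.
- guard_edge (a point): Middle of the near lower edge of a clear rigid guard plate: nest x 155 to 260 mm, y -75 to 75, underside 203 mm above the table, on two rear uprights (x 240 to 260, y 58 to 74 mm either side). It hangs over the post's path: take the post with the tool tilted 35 to 45 degrees from vertical, reaching in under this edge from the pocket's side.
- divider (a joint): How far the divider is pushed back along nest +x (m); 0 = closed, pocket 100 mm long. A spring returns it: 4 N at 0 plus 0.8 N per 10 mm. A hard stop lies somewhere from 49 to 61 mm, different each time, not given: feel for it. With the post hooked in the notch it rests 11 mm short of the stop (38 to 50 mm) and the pocket is longer by that much.
- latch (a joint): Sideways shift of the post along nest y (m), 0 = centred, limits +-0.023, lightly sprung to centre (0.9 N per 10 mm). Until near the stop it has only 2 mm play. At the stop and up to 4 mm before it, it can go 23 mm to the notch's side (+ or -, not given: look or feel); the other side is blocked. Shifted over 20 mm and let back 11 mm, it hooks behind a lip and stays, 19 to 23 mm aside.
- latch_grip (a point): Grip point on the latch post's axis, 78 mm above the table. Upright aluminium bar, 16 mm along nest x by 24 mm along nest y, 43 to 105 mm above the table, on a plate whose top is 42 mm above the table (19 mm before and behind, 37 mm to both sides). Moves with both joints; at 0, 0 it is at nest x 128 mm, y 0. Axes as the nest's.
- divider_face (a point): Middle of the divider's face that closes the pocket, at floor height. The divider wall is 10 mm thick, 40 mm wide, its top 64 mm above the table. The post's axis is 28 mm behind this face.
- long_pen: Long injector pen lying on the table: white square barrel, grey cap at its -x end, 128 mm long (x), 28 mm by 28 mm section, about 90 g. Origin: its centre, 14 mm above the table. x along it, z up.
- short_pen_a: Short pen like the long one but 80 mm long; a bystander. Origin: its centre.
- short_pen_b: Short pen like the long one but 80 mm long; a bystander. Origin: its centre.
- vial_a: Capped glass vial, 32 mm across, 60 mm high; a bystander. Origin: centre of its underside.
- vial_b: Same as vial_a.
- vial_c: Same as vial_a.
Mind the look-alikes: they are no part of the job. Leave any black, blue or turquoise look-alike of the long_pen alone.

How it is judged:
On the way:
1. the divider stands held open by its notch, the robot's hand off it (value of joint divider above 0.033 m and (value of joint latch above 0.0155 m or value of joint latch below -0.0155 m) and contact force between each of the arm, the fingers and divider below 0.1 N), for 0.4 s.
At the end, for the whole second after the job is handed in: Divider held open by its notch (back more than 33 mm, post more than 15.5 mm aside); long pen at rest flat on the pocket floor: centre 9 to 19 mm above it, 55 to 95 mm from the near wall, within 12 mm of the centre line, within 0.15 rad of the pocket's direction (value of joint divider above 0.033 m and (value of joint latch above 0.0155 m or value of joint latch below -0.0155 m) and z of long_pen in the frame of nest between 0.043 and 0.053 m and x of long_pen in the frame of nest between 0.055 and 0.095 m and y of long_pen in the frame of nest between -0.012 and 0.012 m and angle between the x axis of long_pen and the x axis of nest, either way round below 0.15 rad and linear speed of long_pen below 0.02 m/s); the robot touches nothing.
It fails at once if a short pen or a vial is moved by more than 30 mm (distance of any of short_pen_a, short_pen_b, vial_a, vial_b, vial_c from where it was at the start of the episode above 0.03 m).
It also fails if it takes over 58 s, if anything falls off the work surface, if the arm or the gripper's body presses on something with over 40 N, if the wrist force passes 120 N, or if a joint passes its speed limit or range.

## Working session

There is one attempt and no reset: what is moved stays moved. The work goes in short steps, each a Python script; the robot and the scene stay as the last script left them, time stands still between calls to the robot, and variables do not carry over. Pictures are saved under pics/ and viewed, about 8 in all and at most 12, crops included, and the job is handed in when it is done.

```bash
mkdir -p pics; ls; python3 - <<'E'
from cell import manip, optics
import cv2, numpy as np
for n in("scene","top"):
    c=optics.camera(n); cv2.imwrite(f"pics/{n}0.png",c["color"]); print(n,c["fx"],c["fy"],c["cx"],c["cy"],np.round(c["R"],4).tolist(),np.round(c["t"],4).tolist())
s=manip.read_state(); print(s, manip.grip_depth)
a,b=[cv2.imread(f"pics/{n}0.png") for n in("scene","top")]
E
```

```text
pics
scene 489.4041895098161 489.4041895098161 276.9513346094401 212.2182014587574 [[-0.2928, 0.9562, -0.0058], [0.7705, 0.2324, -0.5936], [-0.5662, -0.1782, -0.8048]] [0.0688, -0.3086, 1.5686]
top 443.2178160449059 443.2178160449059 281.40948221642014 205.43258785121844 [[-0.1029, -0.9947, 0.0052], [-0.9735, 0.0996, -0.2061], [0.2045, -0.0262, -0.9785]] [0.096, 0.4955, 1.3082]
{'time_s': 0.1, 'joints': array([ 1.21780226,  0.53708955, -0.0044638 ,  1.53879235,  0.00258237,
        1.06731581, -0.07123451]), 'qvel': array([-0.00024174, -0.00205932,  0.00090259, -0.00290407,  0.0017106 ,
       -0.00064016, -0.00125986]), 'tau': array([ 1.95489010e-03, -5.84575474e+01,  1.05182860e+00, -2.59782940e+01,
        1.26693689e-02,  4.40761549e-03, -4.53355369e-05]), 'ee_pos': array([ 0.18369375, -0.62284047,  0.19939403]), 'eef_rot': array([-0.10051323, -0.69973427, -0.10162171,  0.69995862]), 'force': array([-0.07025004, -0.55891199, -0.27019649]), 'ft_torque': array([-0.03601348,  0.01561028,  0.04339454]), 'gripper_width': 1.003719744786963} 0.0187
```

View pics/scene0.png

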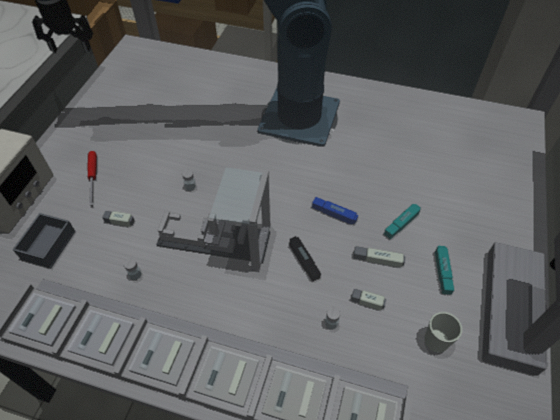

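View pics/top0.png

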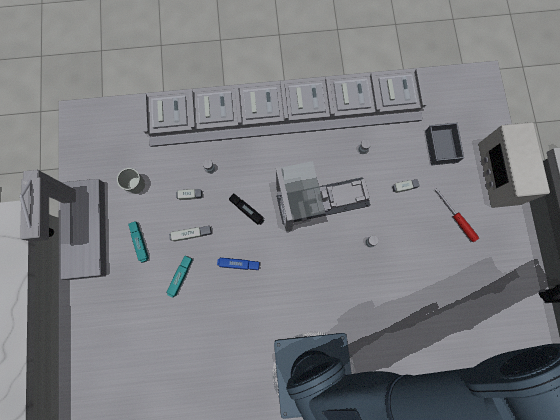

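Candidates for the long pen (top view): white long at (190,233), which is the target by description; short white pens at (189,194) and (404,186); black (246,208), blue (239,264) and turquoise (138,241), (180,276) look-alikes. The nest is near (325,197), its near wall at the right (~368,193), and the guard at the left. Next, a close crop with masks.

```bash
cat > h.py <<'E'
import numpy as np, cv2
from cell import manip, optics, order
from scipy.spatial.transform import Rotation as Rn
def ray(c,uv):
    d=np.array([(uv[0]-c["cx"])/c["fx"],(uv[1]-c["cy"])/c["fy"],1.]); R=np.array(c["R"]); return -R.T@c["t"], R.T@d
def onz(c,uv,z):
    o,d=ray(c,uv); return o+d*(z-o[2])/d[2]
def proj(c,X):
    p=np.array(c["R"])@X+c["t"]; return np.array([c["cx"]+c["fx"]*p[0]/p[2],c["cy"]+c["fy"]*p[1]/p[2]])
def quat(xa,ya):
    xa=np.array(xa,float);xa/=np.linalg.norm(xa);ya=np.array(ya,float);ya-=xa*(xa@ya);ya/=np.linalg.norm(ya)
    q=Rn.from_matrix(np.c_[xa,ya,np.cross(xa,ya)]).as_quat(); return q[[3,0,1,2]]
def st():
    s=manip.read_state(); return s
E
python3 - <<'E'
from h import *
t=optics.camera("top"); s=optics.camera("scene")
I=t["color"]
a=cv2.resize(I[155:240,265:378],None,fx=5,fy=5,interpolation=cv2.INTER_CUBIC)
b=cv2.resize(I[180:260,160:220],None,fx=3,fy=3,interpolation=cv2.INTER_CUBIC)
J=s["color"][160:275,150:280]
d=cv2.resize(J,None,fx=4,fy=4,interpolation=cv2.INTER_CUBIC)
print(a.shape,b.shape,d.shape)
W=np.zeros((600,800,3),np.uint8);W[:425,:565]=a;W[:240,580:760]=b
cv2.imwrite("pics/c1.png",W);cv2.imwrite("pics/c2.png",d)
hsv=cv2.cvtColor(I,cv2.COLOR_BGR2HSV)
m=(hsv[...,2]>200).astype(np.uint8)[180:260,150:230]
n,l,st_,ce=cv2.connectedComponentsWithStats(m)
print(st_[1:],ce[1:]+[150,180])
for uv in [(189,194),(404,186),(209,167),(364,147),(372,241)]: print(uv,onz(t,uv,.02))
print(onz(t,(190,233),.028), onz(t,(171,236),.028),onz(t,(212,230),.028))
E
```

```text
(425, 565, 3) (240, 180, 3) (460, 520, 3)
[] []
(189, 194) [0.57554291 0.32999262 0.02      ]
(404, 186) [ 0.53231638 -0.34962169  0.02      ]
(209, 167) [0.6576145  0.26115332 0.02      ]
(364, 147) [ 0.67406076 -0.24155806  0.02      ]
(372, 241) [ 0.36898429 -0.22308462  0.02      ]
[0.44995998 0.33289127 0.028     ] [0.44662691 0.39146592 0.028     ] [0.45236054 0.26493353 0.028     ]
```

View pics/c1.png

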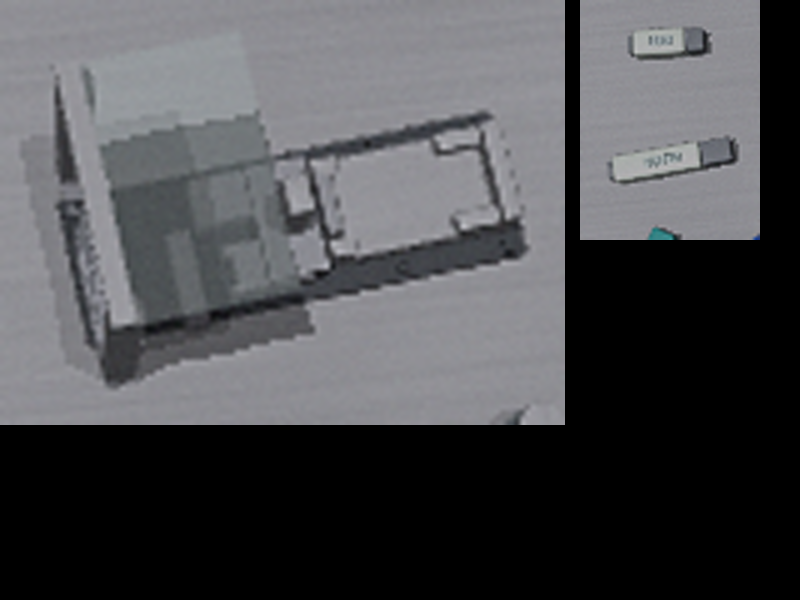

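View pics/c2.png

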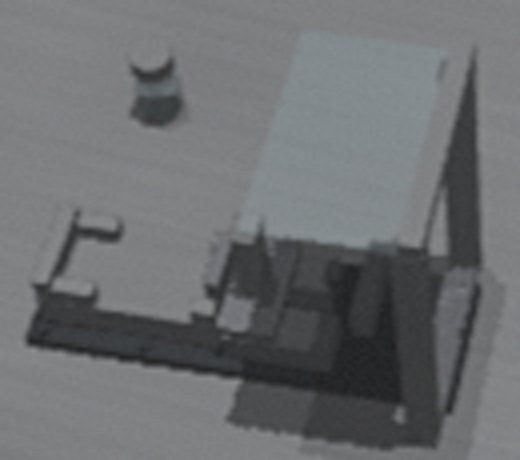

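The crop confirms the long pen: white barrel, grey cap at the image right, about 128 mm long. For the nest, the guard's near edge runs (240,35)–(300,300) in the crop and the near wall's top outer corners are about (490,115) and (523,220). I'll get a coarse pose and then look from above.

```bash
python3 - <<'E'
from h import *
t=optics.camera("top")
P=lambda x,y,z:onz(t,(265+x/5,155+y/5),z)
g1,g2=P(240,35,.209),P(300,300,.209); w1,w2=P(490,115,.054),P(523,218,.054)
print(g1,g2,np.linalg.norm(g1-g2),w1,w2,np.linalg.norm(w1-w2))
gm=(g1+g2)/2; wm=(w1+w2)/2; d=(gm-wm)[:2]; print(np.linalg.norm(d),"expect .167")
xa=d/np.linalg.norm(d); e=(g1-g2)[:2]; print(np.degrees(np.arctan2(xa[1],xa[0])),np.degrees(np.arctan2(e[1],e[0]))+90)
# wrist view above pocket
th=np.arctan2(xa[1],xa[0]); o=wm[:2]+.012*xa
c=o+.06*xa
x=np.array([*xa,0]); y=np.array([-xa[1],xa[0],0])
for ya in (y,-y,x,-x):
    q=manip.inverse_kinematics([*c,.33],quat([0,0,-1],ya)); print(q)
j=manip.inverse_kinematics([*c,.33],quat([0,0,-1],y))
manip.goto([*c,.33],quat([0,0,-1],y))
s=st(); w=optics.camera("wrist"); cv2.imwrite("pics/w1.png",w["color"])
print(s["time_s"],s["ee_pos"],s["eef_rot"],{k:w[k] for k in w if k!="color"})
E
```

```text
[ 0.5827978  -0.05044061  0.209     ] [ 0.43160222 -0.06510315  0.209     ] 0.15190487766410776 [ 0.56291836 -0.21614864  0.054     ] [ 0.49588021 -0.22713126  0.054     ] 0.06793181058286998
0.1653649026619764 expect .167
97.7149162754698 95.53906835541443
[-0.63126342  0.37271052  1.10203331  1.70481342 -0.34604337  1.27920122
 -2.46215242]
[ 0.6413312   0.28031998 -0.54944325  1.63776796  0.15202409  1.26639393
  0.19822005]
[ 0.82546     0.32879815 -0.79763841  1.62811399  0.24307618  1.28766443
  1.69162744]
[ 0.45649714  0.25200921 -0.3158072   1.64818449  0.08158046  1.25436359
 -1.31153939]
2.3833 [ 0.5194682  -0.1510118   0.32996475] [-0.46535696  0.53236204 -0.46547263 -0.53232395] {'fx': 325.19226210127806, 'fy': 325.19226210127806, 'cx': 279.218411343512, 'cy': 210.0614456119438, 'hand_eye': array([[-4.06202707e-04, -3.17530106e-01,  9.48248104e-01,
        -1.73399380e-01],
       [ 9.99999646e-01,  5.70158837e-04,  6.19294842e-04,
        -2.39690033e-04],
       [-7.37296793e-04,  9.48248020e-01,  3.17529762e-01,
        -8.16933146e-02],
       [ 0.00000000e+00,  0.00000000e+00,  0.00000000e+00,
         1.00000000e+00]])}
```

View pics/w1.png

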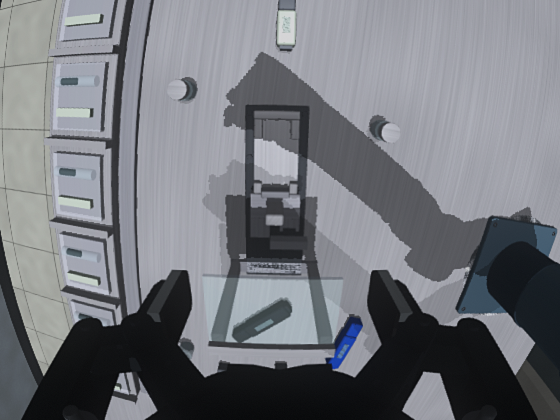

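The wrist view shows the nest straight below: near wall at (277,108), pocket at (277,150), divider and post around (275,190–220), guard plate below that. I'll zoom in to find the notch and the wall edges.

```bash
cat >> h.py <<'E'
def wray(w,pos,q,uv):
    u=(np.array(uv,float)-[w["cx"],w["cy"]])/w["fx"]; r=np.linalg.norm(u)
    d=np.array([*(u/r*np.sin(r)),np.cos(r)]); T=np.array(w["hand_eye"]); R=Rn.from_quat(np.array(q)[[1,2,3,0]]).as_matrix()
    return pos+R@T[:3,3], R@T[:3,:3]@d
def wonz(w,pos,q,uv,z):
    o,d=wray(w,pos,q,uv); return o+d*(z-o[2])/d[2]
E
python3 - <<'E'
import cv2
I=cv2.imread("pics/w1.png")[95:285,215:350]
I=cv2.convertScaleAbs(I,alpha=1.5)
cv2.imwrite("pics/w1c.png",cv2.rotate(cv2.resize(I,None,fx=4,fy=4,interpolation=cv2.INTER_CUBIC),cv2.ROTATE_90_COUNTERCLOCKWISE))
E
```

```text
(no output)
```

View pics/w1c.png

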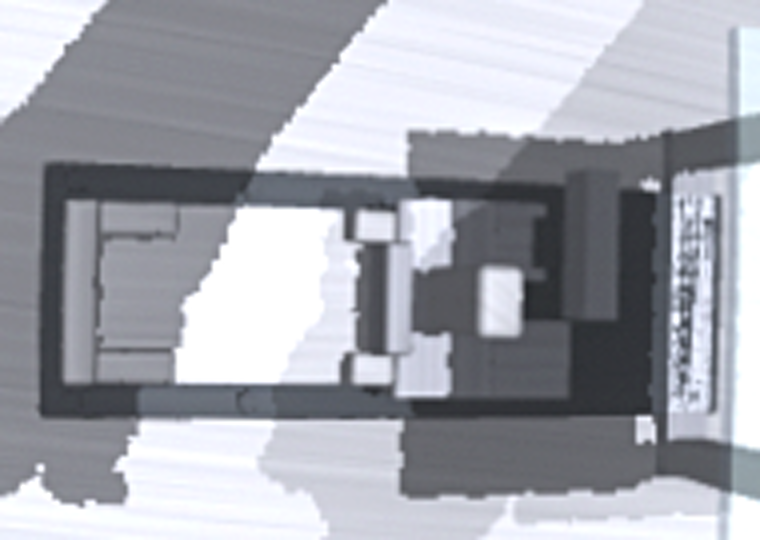

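```bash
python3 - <<'E'
from h import *
w=optics.camera("wrist"); s=st()
f=lambda x,y,z: wonz(w,s["ee_pos"],s["eef_rot"],(215+(539-y)/4-.4,95+x/4-.4),z)
A=f(97,291.5,.054); B=f(395,296.5,.048); 
e1,e2=f(80,200,.054),f(80,383,.054); print("wall w",np.linalg.norm(e1-e2))
print("A,B",A,B,np.linalg.norm((A-B)[:2]))
d=(B-A)[:2]; d/=np.linalg.norm(d); print("th",np.degrees(np.arctan2(d[1],d[0])), )
e=(e2-e1)[:2]; print(np.degrees(np.arctan2(e[1],e[0]))+90)
x=d; y=np.array([-d[1],d[0]])
def n(X): v=X[:2]-A[:2]; return np.round([v@x*1e3,v@y*1e3],1)
print("sidewall ends 28?",n(f(178,220,.048)),"post top",n(f(500,300,.105)),"divider top",n(f(388,300,.064)),n(f(411,300,.064)))
print("guard near edge 155?",n(f(733,300,.203)))
print("bar",[n(f(u,v,.1)) for u,v in((567,170),(618,320))],[n(f(u,v,.06)) for u,v in((567,170),(618,320))],[n(f(u,v,.2)) for u,v in((567,170),(618,320))])
print("plate/cheeks z34:",[n(f(u,v,.034)) for u,v in((545,205),(525,270),(570,400),(570,320))])
E
```

```text
wall w 0.062441050722055635
A,B [ 0.53150118 -0.21256414  0.054     ] [ 0.51911281 -0.1055622   0.048     ] 0.10771669465598868
th 96.6041321834589
97.60135036456967
sidewall ends 28? [28.2 25.4] post top [127.4  -0.2] divider top [100.7  -1.2] [109.1  -1. ]
guard near edge 155? [157.5   1.5]
bar [array([152.5,  44. ]), array([172.5,  -6.5])] [array([169.6,  48. ]), array([191.5,  -7.5])] [array([110. ,  33.8]), array([124.9,  -4.1])]
plate/cheeks z34: [array([171.5,  36.5]), array([163.6,  11. ]), array([183.6, -39.8]), array([182.9,  -8.2])]
```

```bash
cat >> h.py <<'E'
O=np.array([0.5315,-0.2126,0]); TH=np.radians(97.0)
RN=np.array([[np.cos(TH),-np.sin(TH),0],[np.sin(TH),np.cos(TH),0],[0,0,1]])
def N(x,y,z): return O+RN@np.array([x,y,z])/1e3     # nest mm -> world m
def inN(X): return RN.T@(np.array(X)-O)*1e3
def NQ(xa,ya): return quat(RN@np.array(xa,float),RN@np.array(ya,float))
E
python3 - <<'E'
from h import *
w=optics.camera("wrist"); s=st(); t=optics.camera("top"); sc=optics.camera("scene")
fu=lambda x,y: wray(w,s["ee_pos"],s["eef_rot"],(215+(539-y)/4-.4,95+x/4-.4))
def isect(rs):
    A=0;b=0
    for o,d in rs:
        d=d/np.linalg.norm(d);M=np.eye(3)-np.outer(d,d);A=A+M;b=b+M@o
    return np.linalg.solve(A,b)
P=isect([fu(592,245),ray(t,(265+190/5,155+275/5))]); print(inN(P).round())
P2=isect([fu(592,245),ray(sc,(150+368/4,160+293/4))]); print(inN(P2).round())
I=cv2.convertScaleAbs(sc["color"],alpha=2.2)[205:275,195:275]
J=cv2.convertScaleAbs(t["color"],alpha=1.8)[160:240,270:350]
cv2.imwrite("pics/c3.png",np.hstack([cv2.resize(I,(400,400),interpolation=cv2.INTER_CUBIC),cv2.resize(J,(400,400),interpolation=cv2.INTER_CUBIC)]))
# IK for the tilted grasp
for a in (35,40,45):
  xa=[np.sin(np.radians(a)),0,-np.cos(np.radians(a))]
  for sg in (1,-1):
    q=NQ(xa,[0,sg,0])
    out=[manip.inverse_kinematics(N(*(np.array(g)+18.7*np.array(xa))),q) for g in((128,0,78),(189,0,78),(185,23,78),(185,-23,78))]
    print(a,sg,[None if o is None else o.round(2).tolist() for o in out])
E
```

```text
[195.  21.  26.]
[199.  20.  15.]
35 1 [[0.01, 0.83, 0.57, 1.78, -0.94, 1.28, -1.92], [-0.09, 0.79, 0.57, 1.87, -1.0, 1.23, -1.94], [-0.08, 0.77, 0.58, 1.92, -0.99, 1.22, -1.9], [-0.09, 0.81, 0.56, 1.81, -0.99, 1.25, -1.98]]
35 -1 [[0.15, 0.78, 0.36, 1.77, -0.82, 1.19, 1.13], [0.03, 0.75, 0.4, 1.86, -0.9, 1.14, 1.12], [0.01, 0.74, 0.45, 1.91, -0.92, 1.15, 1.18], [0.06, 0.76, 0.34, 1.8, -0.87, 1.14, 1.07]]
40 1 [[0.07, 0.87, 0.54, 1.74, -0.96, 1.36, -1.89], [-0.03, 0.83, 0.53, 1.84, -1.01, 1.3, -1.91], [-0.02, 0.81, 0.55, 1.88, -1.01, 1.29, -1.87], [-0.02, 0.85, 0.53, 1.78, -1.01, 1.32, -1.95]]
40 -1 [[0.14, 0.84, 0.43, 1.74, -0.9, 1.31, 1.2], [0.01, 0.81, 0.47, 1.83, -0.98, 1.27, 1.21], [-0.01, 0.81, 0.54, 1.88, -1.0, 1.29, 1.27], [0.06, 0.82, 0.41, 1.77, -0.95, 1.26, 1.15]]
45 1 [[0.12, 0.91, 0.52, 1.7, -0.98, 1.44, -1.87], [0.03, 0.87, 0.51, 1.8, -1.03, 1.38, -1.88], [0.04, 0.86, 0.52, 1.85, -1.02, 1.37, -1.84], [0.03, 0.9, 0.51, 1.74, -1.04, 1.4, -1.91]]
45 -1 [[0.21, 0.88, 0.38, 1.7, -0.9, 1.37, 1.21], [0.3, 0.8, 0.12, 1.78, -0.82, 1.19, 1.09], [0.25, 0.79, 0.22, 1.83, -0.86, 1.22, 1.17], [0.36, 0.82, 0.02, 1.72, -0.75, 1.17, 1.01]]
```

View pics/c3.png

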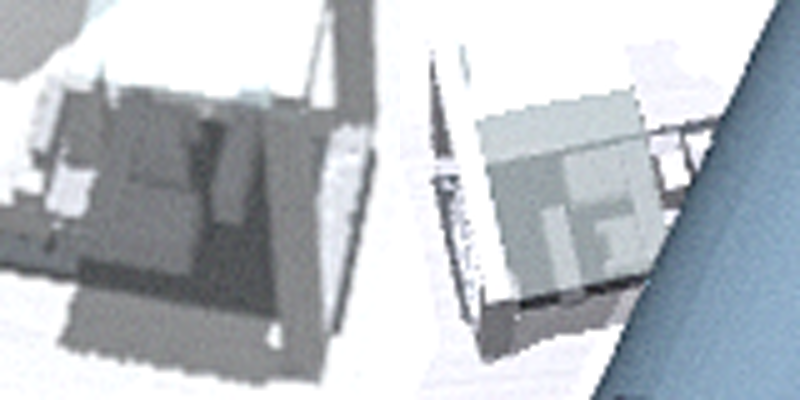

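The odd bar is low (z ≈ 20–25 mm) and sits on the +y side, so it can't hit the fingers and hints that the notch is at +y. I'll grasp the post tilted 40° and look once before pushing.

```bash
cat >> h.py <<'E'
A40=np.radians(40); XA=np.array([np.sin(A40),0,-np.cos(A40)]); Q40=NQ(XA,[0,1,0])
def G(x,y,z=78): return N(*(np.array([x,y,z])+18.7*XA))   # grasp point at nest mm
def rep(tag=""):
    s=st(); g=inN(s["ee_pos"])-18.7*XA
    print(tag,"t%.1f"%s["time_s"],"grasp",g.round(1),"F",(RN.T@s["force"]).round(1),"w%.2f"%s["gripper_width"])
    return g
E
python3 - <<'E'
from h import *
manip.gripper_to(0.7)
p=np.array([128,0,78])-90*XA
manip.goto(G(*p),Q40); rep("pre")
p=np.array([128,0,78])-35*XA
print(manip.movel(G(*p),f_stop=8)); rep()
w=optics.camera("wrist"); cv2.imwrite("pics/w2.png",w["color"])
E
```

```text
pre t4.0 grasp [ 70.3  -1.  147.9] F [ 0.3 -0.6  0.6] w0.70
False
 t4.5 grasp [105.7  -0.7 105.8] F [-0.3 -0.6  0.2] w0.70
```

View pics/w2.png

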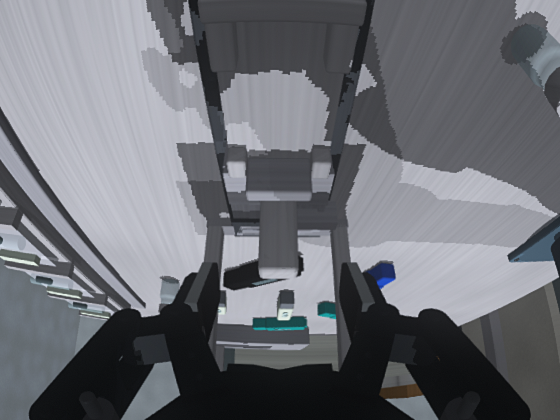

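The post at (280,240) is centred between the fingers (about 205 and 355). Now I'll advance, grip and push, feeling for the stop.

```bash
python3 - <<'E'
from h import *
print(manip.movel(G(128,0),f_stop=10,speed=.1)); rep("at")
manip.gripper_to(0.0,grasp_force=80); g0=rep("grip")
print(manip.movel(G(g0[0]+35,g0[1],g0[2]),f_stop=25,speed=.08)); rep("p35")
print(manip.movel(G(g0[0]+70,g0[1],g0[2]),f_stop=14,speed=.03)); g=rep("stop"); print("travel",g-g0)
E
```

```text
False
at t5.0 grasp [128.4   0.3  77.6] F [ 1.  -0.   0.1] w0.70
grip t5.5 grasp [127.2  -0.4  78.5] F [-3.2  0.1  5.1] w0.23
False
p35 t6.1 grasp [160.4  -0.7  78.5] F [-7.1 -0.6  3.7] w0.23
True
stop t6.9 grasp [181.2  -1.4  78.3] F [-8.5 -0.2  6.2] w0.23
travel [54.02087689 -1.03028735 -0.20309936]
```

```bash
python3 - <<'E'
from h import *
g=rep()
print(manip.movel(G(g[0]+6,g[1],g[2]),f_stop=15,speed=.02)); g=rep("push")
x=g[0]-1.0
manip.movel(G(x,g[1],g[2]),speed=.03); rep("backed")
print(manip.movel(G(x,22.5,g[2]),f_stop=16,speed=.04)); rep("+y")
E
```

```text
t6.9 grasp [181.2  -1.4  78.3] F [-8.5 -0.2  6.2] w0.23
False
push t7.3 grasp [182.7  -1.9  78.3] F [-11.6   1.4   7. ] w0.23
backed t7.6 grasp [178.5  -2.3  78.3] F [-8.1  0.4  5.2] w0.23
False
+y t8.3 grasp [178.5  20.7  78.3] F [-8.2 -3.   3.3] w0.23
```

The +y side is free, so that is the notch side. Finish the shift, then let it back about 12 mm and check that the lip holds.

```bash
python3 - <<'E'
from h import *
g=rep()
manip.movel(G(g[0]+2,25,g[2]),f_stop=20,speed=.04); g=rep("over")
print(manip.movel(G(g[0]-14,g[1]+1.5,g[2]),f_stop=12,speed=.04)); rep("back")
E
```

```text
t8.3 grasp [178.5  20.7  78.3] F [-8.2 -3.   3.3] w0.23
over t8.6 grasp [176.6  20.8  78.4] F [-8.7 -8.8  0.5] w0.23
True
back t8.9 grasp [171.6  20.6  78.5] F [ 0.8 -1.9  2. ] w0.23
```

Drawn back to 11 mm short of the stop, and the spring force went to about 0, so the notch wall is carrying it. Release, retreat and look.

```bash
python3 - <<'E'
from h import *
manip.gripper_to(0.7); g=rep("rel")
manip.movel(G(*(g-70*XA)),speed=.15); rep("out")
manip.sleep(.1)
s=st(); w=optics.camera("wrist"); np.savez("w3.npz",img=w["color"],p=s["ee_pos"],q=s["eef_rot"])
cv2.imwrite("pics/w3.png",w["color"][60:340,120:440])
E
```

```text
rel t9.4 grasp [170.7  21.1  78.3] F [ 0.7  0.3 -0.7] w0.70
out t10.0 grasp [126.4  21.2 131.6] F [-0.7 -0.9 -0. ] w0.70
```

View pics/w3.png

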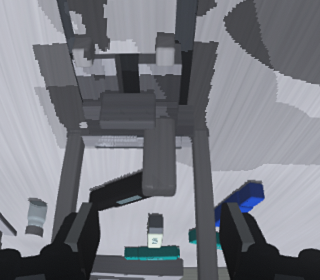

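The post stands shifted to the +y side and the divider stays back with the hand off it. Next, go above the long pen and take one close look.

```bash
python3 - <<'E'
from h import *
g=rep(); manip.movel(G(*(g-120*XA)),speed=.3)
D=np.array([0,0,-1.]); ya=np.array([-np.sin(np.radians(92.6)),np.cos(np.radians(92.6)),0]); ya=np.array([-np.sin(np.radians(92.6)),np.cos(np.radians(92.6)),0])
# tool y = +90deg from pen axis
a=np.radians(92.6+90); ya=np.array([np.cos(a),np.sin(a),0])
q=quat(D,ya)
manip.goto(N(60,0,360),NQ(D,[0,1,0])); print(st()["joints"].round(2)); 
manip.goto([.4495,.328,.25],q); s=st(); print(s["time_s"],s["joints"].round(2),s["ee_pos"])
manip.gripper_to(.75)
s=st(); w=optics.camera("wrist"); np.savez("w4.npz",img=w["color"],p=s["ee_pos"],q=s["eef_rot"])
I=w["color"]; cv2.imwrite("pics/w4.png",I)
hsv=cv2.cvtColor(I,cv2.COLOR_BGR2HSV)
def pr(X):
    T=w["hand_eye"];R=Rn.from_quat(s["eef_rot"][[1,2,3,0]]).as_matrix()
    c=T[:3,:3].T@(R.T@(X-s["ee_pos"])-T[:3,3]); th=np.arctan2(np.hypot(c[0],c[1]),c[2]); return np.array([w["cx"],w["cy"]])+w["fx"]*th*c[:2]/np.hypot(c[0],c[1])
for e in([.4466,.3915,.028],[.4524,.2649,.028]): print("expect",pr(np.array(e)).round(1))
E
```

```text
t10.2 grasp [127.   21.5 131.3] F [0.4 0.2 0. ] w0.70
[-0.54  0.31  0.95  1.64 -0.26  1.33 -2.56]
15.3583 [ 0.06  0.54 -1.07  1.69  0.5   1.21  2.05] [0.44960408 0.32776159 0.24989913]
expect [279.3 219.5]
expect [279.3 120.3]
```

View pics/w4.png

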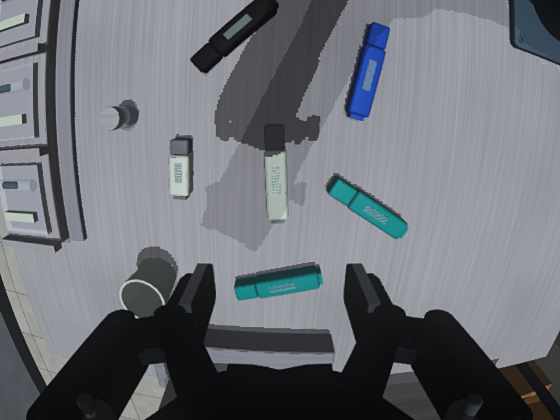

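The long pen runs from (274.5,124.5), the cap end, to (278,220.5). Turquoise at (278,283) and (367,207) and black at (235,35) are look-alikes. Cast rays and grasp.

```bash
python3 - <<'E'
from h import *
w=optics.camera("wrist"); d=np.load("w4.npz")
a=wonz(w,d["p"],d["q"],(274.5,124.5),.028); b=wonz(w,d["p"],d["q"],(278,220.5),.028)
L=b-a; print(a,b,np.linalg.norm(L)); th=np.arctan2(L[1],L[0]); print(np.degrees(th))
u=L/np.linalg.norm(L); c=(a+b)/2; gp=c-.010*u
q=quat([0,0,-1],[np.cos(th+np.pi/2),np.sin(th+np.pi/2),0]); np.savez("pen.npz",c=c,th=th)
manip.goto([gp[0],gp[1],.10],q)
print(manip.movel([gp[0],gp[1],.003],f_stop=8,speed=.1)); print(st()["ee_pos"])
manip.gripper_to(0,grasp_force=50); s=st(); print("w",s["gripper_width"],s["ee_pos"])
manip.movel([gp[0],gp[1],.12],speed=.15); s=st(); print(s["time_s"],s["force"],s["gripper_width"],s["joints"].round(2))
w=optics.camera("wrist"); np.savez("w5.npz",img=w["color"],p=s["ee_pos"],q=s["eef_rot"]); cv2.imwrite("pics/w5.png",w["color"][100:420,80:480])
for z in(200,60):
  o=manip.inverse_kinematics(N(62,0,z),NQ([0,0,-1],[0,1,0])); print(o if o is None else o.round(2))
E
```

```text
[0.45791688 0.27033107 0.028     ] [0.44817639 0.39292837 0.028     ] 0.12298363612503364
94.54267084240824
False
[0.45420418 0.32211529 0.00356867]
w -0.0005959419065642084 [0.45382837 0.32163456 0.00297773]
19.0083 [ 0.69651944 -0.00090047 -0.73191134] 0.002400726795227756 [-0.01  0.69 -0.95  1.82  0.66  1.    1.98]
[-0.58  0.58  1.1   1.86 -0.59  1.07 -2.27]
[ 0.96  0.86 -1.08  1.87  0.91  1.01  2.73]
```

View pics/w5.png

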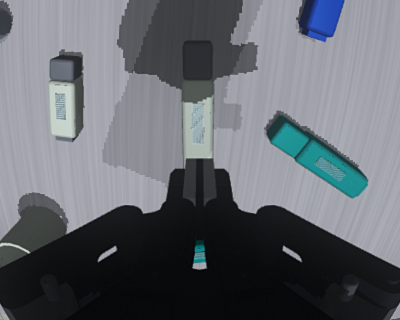

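```bash
python3 - <<'E'
from h import *
w=optics.camera("wrist"); d=np.load("w5.npz"); p=np.load("pen.npz")
for uv in((279,141),(278,180),(278,258)): print(uv,wonz(w,d["p"],d["q"],uv,.028))
print("prev centre",p["c"],"tcp",d["p"])
t=optics.camera("top"); I=t["color"]
print("old cap pixel in top",proj(t,np.array([.4579,.2703,.028])),"far",proj(t,np.array([.4482,.3929,.028])), "tcp",proj(t,d["p"]))
s=optics.camera("scene"); print(proj(s,p["c"]),proj(s,d["p"]))
x,y=proj(s,p["c"]).astype(int)
a=cv2.resize(cv2.convertScaleAbs(s["color"],alpha=1.5)[y-60:y+60,x-75:x+75],(500,400)); cv2.imwrite("pics/s5.png",a)
E
```

```text
(279, 141) [0.4577752  0.26883412 0.028     ]
(278, 180) [0.45599904 0.30150922 0.028     ]
(278, 258) [0.45030692 0.37368608 0.028     ]
prev centre [0.45304663 0.33162972 0.028     ] tcp [0.45344467 0.32100261 0.11916267]
old cap pixel in top [210.1352511 228.4074648] far [170.50619014 235.54182003] tcp [187.82993284 226.78946174]
[377.62080482 252.36704031] [379.28708101 231.08310885]
```

View pics/s5.png

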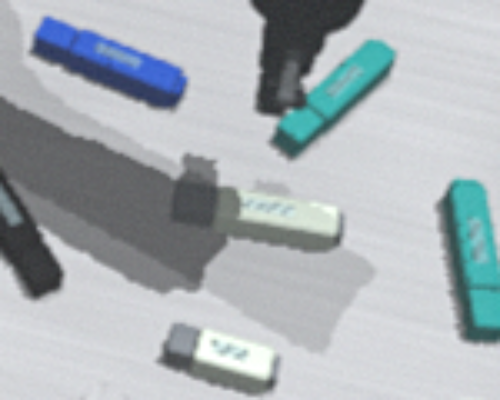

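```bash
python3 - <<'E'
from h import *
s=st(); print(s["time_s"],s["ee_pos"],Rn.from_quat(s["eef_rot"][[1,2,3,0]]).as_matrix().round(3).tolist(),s["joints"].round(3),s["force"].round(1))
t=optics.camera("top"); sc=optics.camera("scene")
for z in (.119,.2,.3):
  X=s["ee_pos"]+[0,0,z-.119]; print(z,proj(t,X).round(),proj(sc,X).round())
b=cv2.resize(cv2.convertScaleAbs(t["color"],alpha=1.4)[170:290,120:240],(400,400))
c=cv2.resize(cv2.convertScaleAbs(sc["color"],alpha=2)[170:270,330:430],(400,400))
cv2.circle(b,tuple(int(v) for v in (proj(t,s["ee_pos"])-[120,170])*400/120),4,(0,0,255),1)
cv2.circle(c,tuple(int(v) for v in (proj(sc,s["ee_pos"])-[330,170])*4),4,(0,0,255),1)
cv2.imwrite("pics/ts.png",np.hstack([b,c]))
E
```

```text
19.2083 [0.45339623 0.32133505 0.11917203] [[-0.001, -0.997, -0.079], [-0.001, -0.079, 0.997], [-1.0, 0.001, -0.001]] [-0.01   0.686 -0.955  1.817  0.663  0.997  1.98 ] [-0.6  0.5 -0.9]
0.119 [188. 227.] [379. 231.]
0.2 [182. 222.] [385. 211.]
0.3 [173. 215.] [394. 182.]
```

The viewing limit is reached, so I'll go on numerically. The missed grasp suggests a height or position error. I'll touch the pen's top lightly with the shut fingers to measure it.

```bash
python3 - <<'E'
from h import *
s=st(); p=s["ee_pos"]
manip.movel([p[0],p[1],.06],speed=.15)
print(manip.movel([p[0],p[1],.006],f_stop=4,speed=.04)); s=st(); print(s["time_s"],s["ee_pos"],s["force"].round(1))
w=optics.camera("wrist"); g=cv2.cvtColor(w["color"],cv2.COLOR_BGR2GRAY); np.savez("w6.npz",img=w["color"],p=s["ee_pos"],q=s["eef_rot"])
print(g[150:300:6,220:340:5])
E
```

```text
False
21.3583 [0.45365148 0.32168812 0.00623408] [ 0.  -0.2 -0.2]
[[ 78  80  77  77  79  78  78  77  76  73  80  77  78  77  75  77  78  79
   79  80  81  81  82  82]
 [ 79  79  77  76  78  76  78  77  76  73  80  77  78  77  77  77  77  78
   79  81  81  80  80  83]
 [ 79  79  76  76  79  76  78  75  41  41  41  40  42  42  42  43  78  79
   78  79  81  79  81  84]
 [ 79  79  76  75  78  76  78  42  47  45  46  45  47  47  47  47  53  80
   78  80  82  80  79  89]
 [ 79  79  77  76  79  77  79  51  52  52  52  52  53  53  53  52  48  79
   79  79  81  81  79 110]
 [ 80  79  77  76  78  77  80  50  53  52  53  52  52  53  52  53  48  80
   78  79  80  80  99 108]
 [ 81  79  77  78  79  77  79  51  52  52  52  53  51  53  52  52  47  80
   80  79  79  79 102 102]
 [ 81  79  78  77  79  77  78  49  52  53  53  51  51  52  52  52  47  80
   80  80  78  79 110 115]
 [ 82  79  77  77  79  78  78  49  52  52  52  52  53  51  52  53  47  79
   79  81  79 108 109 109]
 [ 82  80  79  78  80  78  77  50  52  52  51  52  51  52  52  52  47  80
   80  81  77 105 109 109]
 [ 82  79  79  79  79  8
[... 791 characters left out ...]
67 165 166 165 101  85  97 101  98  75  74  57  76  75 101  94 168
  165 160 162 162 165 162]
 [173 168 165 166 165 170 168  96 101  80  63  59  24  64  62 101  94 167
  164 162 164 164 167 157]
 [173 167 165 167 164 171 173  24  24  64  62  57  24  64  62  23  24  68
  162 163 167 167 167 156]
 [173 169 165 166 165 170  52  27  26  64  61  58  23  63  63  35  27  28
  154 163 164 189 166 187]
 [173 168 164 166 164 171  24  26  26  64  62  56  24  63  63  48  26  28
   83 188 189 193 192 189]
 [173 169 165 166 164 172  25  26  24  62  61  57  23  62  62  56  27  26
   25 187 188 193 186 188]
 [173 168 165 166 164 174  26  26  24  62  62  47  23  62  61  62  24  27
   23 189 191 193 178 190]]
```

```bash
python3 - <<'E'
from h import *
s=st(); p=s["ee_pos"]
print(manip.movel([p[0],p[1],-.03],f_stop=4,speed=.04)); s=st(); print(s["time_s"],s["ee_pos"],s["force"].round(1))
E
```

```text
True
21.8417 [ 0.45386343  0.32180574 -0.00298174] [-1.9 -1.7 11.2]
```

```bash
python3 - <<'E'
from h import *
s=st(); p=s["ee_pos"]
manip.movel([p[0],p[1],.07],speed=.2)
manip.movel([.507,p[1]-.02,.07],speed=.2)
manip.movel([.507,p[1]-.02,.008],speed=.15,f_stop=6)
print(manip.movel([.507,p[1]-.02,-.025],f_stop=4,speed=.04)); s=st(); print(s["time_s"],s["ee_pos"],s["force"].round(1))
manip.movel([.507,p[1]-.02,.12],speed=.25)
# tip in scene image while there
s=st();sc=optics.camera("scene"); g=cv2.cvtColor(sc["color"],cv2.COLOR_BGR2GRAY); u=proj(sc,s["ee_pos"]).round().astype(int); print(s["ee_pos"],u)
print(g[u[1]-24:u[1]+16:2,u[0]-16:u[0]+24:2])
E
```

```text
False
24.3333 [ 0.50712419  0.30199695 -0.02479086] [ 0.   1.  -0.1]
[0.50655689 0.3008453  0.1188416 ] [367 247]
[[ 44  50 102 143 141 142 143 143  44  36  36  40  37  37  38  38  32 100
  143 146]
 [129 110 135 142 141 140 142 129  35  33  36  39  45  49  39  33  73 131
  141 118]
 [142 140 138 138 139 139 143 115  33  36  36  44  53  44  38  35 124 138
  105  97]
 [143 144 144 142 141 141 140 124  46  36  35  62  77  50  36  46 143  99
   98 103]
 [143 143 140 142 145 144 142 141  40  37  38  68  71  46  59 111 143  57
   69  97]
 [143 143 141 140 143 141 141 141  47  39  40  70  73  42 122 143 101  44
   47  62]
 [142 141 139 141 141 139 140 124  35  46  51  72  74  71  95 145  95  56
   50  53]
 [143 143 143 142 143 141 142 106  39  46  59  76  68  41 107 147 142 118
   67  48]
 [143 142 146 146 143 142 143 106  35  49  62  75  73  47  70 139 143 141
  126  81]
 [140 140 141 142 139 144 144 106  41  33  39  48  42  39  78 141 138 140
  140 140]
 [142 141 144 143 142 142 139 142 122 100  93  90 128 113 136 141 143 142
  140 142]
 [143 143 141 137 142 144 141 142 143 142 142 141 143 145 143 141 141 141
  142 143]
 [142 142  89 101  98 102 118 134 132 146 141 139 140 140 139 141 141 143
  143 143]
 [141 143  59  79 102  97  98  97 111 173 175 173 163 151 151 146 139 138
  139 140]
 [146 101  52  71 102 102 100  97 122 177 173 174 165 160 173 172 176 171
  158 150]
 [133  70  52  58  99 103 106  99 119 177 177 174 123 149 130 129 136 127
  164 160]
 [ 74  66  52  48  50  62  79  85 112 150 149 153 152 164 157 156 147 161
  124 154]
 [ 70  55  51  51  49  49  48  53  78  85  96 120 132 147 172 178 178 178
  174 164]
 [ 67  67  79  87  58  55  49  59  78  78  76  77  76  74  84  91 123 139
  150 165]
 [ 67  69 107 129 125 144  99 103  83  72  76  77  77  79  77  75  76  74
   76  79]]
```

No table contact even at TCP z = −25 mm, while the pen top (28 mm) was felt at about −2 mm. So the real fingertips end roughly 30 mm short of the reported TCP, which explains the miss. I'll grasp again with that offset.

```bash
python3 - <<'E'
from h import *
p=np.load("pen.npz"); c,th=p["c"],float(p["th"]); u=np.array([np.cos(th),np.sin(th),0]); gp=c-.010*u
q=quat([0,0,-1],[np.cos(th+np.pi/2),np.sin(th+np.pi/2),0])
manip.gripper_to(.75)
manip.movel([gp[0],gp[1],.09],ori=q,speed=.25)
print(manip.movel([gp[0],gp[1],-.025],f_stop=8,speed=.12)); print(st()["ee_pos"])
manip.gripper_to(0,grasp_force=50); s=st(); print("w",s["gripper_width"],s["ee_pos"],s["force"].round(1))
if s["gripper_width"]>.1:
    manip.movel([gp[0],gp[1],.2],speed=.25); s=st(); print("lift",s["force"].round(1),s["gripper_width"])
print(s["time_s"])
E
```

```text
False
[ 0.45434033  0.32218768 -0.02428272]
w 0.3198213579252392 [ 0.45435337  0.32199298 -0.02431269] [-0.2 -0.8  5.4]
lift [-0.1  0.4 -1.4] 0.3115473963061163
28.725
```

Held (width 0.31 ≈ 28 mm, weight felt). Carry it to the nest.

```bash
python3 - <<'E'
from h import *
q=NQ([0,0,-1],[0,1,0])
s=st(); p=s["ee_pos"]; manip.movel([p[0],p[1],.25],speed=.25)
manip.goto(N(60,0,360),q); s=st(); print(s["time_s"],s["joints"].round(2),s["gripper_width"])
try:
    manip.movel(N(60,0,100),speed=.25)
except manip.IKError as e: print("IK",e)
s=st(); print(s["time_s"],inN(s["ee_pos"]).round(1),s["gripper_width"],s["joints"].round(2))
w=optics.camera("wrist"); np.savez("w7.npz",img=w["color"],p=s["ee_pos"],q=s["eef_rot"])
o=manip.inverse_kinematics(N(60,0,10),q); print(o)
g=cv2.cvtColor(w["color"],cv2.COLOR_BGR2GRAY); print(g[30:290:8,216:344:5])
E
```

```text
32.8833 [-0.62  0.36  1.1   1.64 -0.32  1.34 -2.49] 0.31868268529219546
34.075 [ 59.4  -0.9 101.1] 0.31762713815069427 [-0.41  0.65  0.84  1.93 -0.64  0.85 -2.25]
[-0.30988078  0.77496291  0.69757901  1.95562166 -0.77283657  0.69940608
 -2.14866064]
[[192 197 192 190 188 191 185 184 195 186 189 190 186 189 193 188 188 191
  190 192 188 193 188 187 184 190]
 [194 197 192 193 189 192 186 185 194 188 192 188 187 184 193 190 190 189
  192 191 188 195 187 184 183 188]
 [195 198 190 195 190 190 188 190 193 188 196 190 191 184 189 189 190 187
  193 189 186 196 186 183 186 186]
 [198 196 188 194 192 185 189 193 196 106 111 108 109 152 189 189 187 189
  194 188 188 194 187 186 188 185]
 [198 194 188 190 191 184 188 195 110 108 110 107 110 108 105 190 188 192
  192 188 190 189 188 187 191 184]
 [199 192 191 188 194 186 188 110 106 107 108 105 105 109 107 107 156 192
  189 187 193 186 187 184 190 186]
 [199 192 193 185 168 105 103 109 105 107 106 105 104 108 107 105 108 111
  192 187 193 188 185 185 188 188]
 [198 192 139 104 106 105 105 107 106 108 107 107 101 105 106 105 105 110
  107 190 194
[... 2047 characters left out ...]
67  68  67
   60  72  76  35  33  41 100 104]
 [158 161 129  69  68 166 167  54  51  51  51  50  49  50  66  67  66  65
   60 102  86  44  44  41  97 105]
 [158 159 148  67  65  64  65  78  65  46  46  45  45  44  46  45  44  54
   79  66  67  41  43  55  98 100]
 [161 161 166  67  63  61  59  90  95  94  94  94  94  93  94  95  94  93
   90  62  58  58  52 136 103 102]
 [ 78  79  25  26  62  60  26  89  95  95  95  94  94  96  95  95  95  95
   91  53  59  58  18  18 105 101]
 [ 78  26  26  26  60  59  22  90  95  95  95  95  95  95  94  95  95  95
   90  20  59  58  51  22  22 104]
 [ 71  26  26  61  59  61  22  90  94  95  95  94  95  95  94  94  95  95
   89  17  33  58  58  20  21  31]]
```

```bash
python3 - <<'E'
from h import *
w=optics.camera("wrist"); d=np.load("w7.npz"); g=cv2.cvtColor(d["img"],cv2.COLOR_BGR2GRAY).astype(int)
f=lambda u,v,z: inN(wonz(w,d["p"],d["q"],(u,v),z)).round(1)
print(g[104:136:2,270], g[164:196:2,275])
print("row128",g[128,226:340:1][:20],g[128,318:336])
print("row182 pen",g[200,246:260],g[200,298:312])
print("wall L/R top z54",f(236,128,54e-3),f(327,128,54e-3))
for v in(120,126,130,134): print("wall edge",v,f(280,v,.054))
for v in(170,174,186,190): print("pen end",v,f(278,v,.153),f(278,v,.125))
print("pen sides z.153",f(250,200,.153),f(306,200,.153),f(250,262,.153),f(306,262,.153))
E
```

```text
[107 107  57  44  46  47  45  63  67 108 121 122 118 115 113 109] [78 77 77 77 62 43 44 45 44 45 55 63 66 70 71 72]
row128 [ 49  43  39  43  43  40  38  37  62 100 115 121 120 121 120 119 121 119
 120 118] [123 123 123 124 123 124 123 121 106  74  48  48  49  52  51  52  52  52]
row182 pen [78 79 77 64 50 59 61 64 67 70 73 73 72 73] [70 70 70 71 71 70 69 67 65 62 60 55 58 84]
wall L/R top z54 [ -7.  -30.3  54. ] [-7.1 31.3 54. ]
wall edge 120 [-12.1  -0.6  54. ]
wall edge 126 [-8.  -0.6 54. ]
wall edge 130 [-5.3 -0.6 54. ]
wall edge 134 [-2.6 -0.5 54. ]
pen end 170 [  2.4  -1.4 153. ] [  8.1  -1.5 125. ]
pen end 174 [  4.   -1.4 153. ] [ 10.   -1.5 125. ]
pen end 186 [  8.7  -1.4 153. ] [ 15.8  -1.5 125. ]
pen end 190 [ 10.3  -1.4 153. ] [ 17.8  -1.5 125. ]
pen sides z.153 [ 14.3 -12.4 153. ] [ 14.3   9.6 153. ] [ 41.6 -13.2 153. ] [ 41.5  10.4 153. ]
```

The held pen's near end is at x ≈ 9 mm, y ≈ −1.4 mm, and straight, so it fits the 144 mm pocket. Lower it, release and retreat.

```bash
python3 - <<'E'
from h import *
manip.movel(N(60,1.5,30),speed=.15)
print(manip.movel(N(60,1.5,6),f_stop=5,speed=.04)); s=st(); print(s["time_s"],inN(s["ee_pos"]).round(1),s["force"].round(1))
manip.gripper_to(.65); s=st(); print(s["gripper_width"],s["force"].round(1))
manip.movel(N(58,1.5,180),speed=.2); s=st(); print(s["time_s"],inN(s["ee_pos"]).round(1),s["force"].round(1))
w=optics.camera("wrist"); np.savez("w8.npz",img=w["color"],p=s["ee_pos"],q=s["eef_rot"])
g=cv2.cvtColor(w["color"],cv2.COLOR_BGR2GRAY); print(g[90:330:6,220:340:5])
E
```

```text
True
35.3083 [60.2  1.5  9.4] [0.7 0.3 3.5]
0.6493340838182949 [-0.6 -0.5 -0. ]
36.6917 [ 58.6   2.2 179. ] [-0.1 -0.3 -0.5]
[[188 110 105 105 103 102 101 104 102 101 105 102 102 102 104 103 102 106
  175 177 181 183 183 181]
 [102 110 104 103 104 101 102 100 102 101 103 102 101 101 103 102 101 103
  102 114 179 184 182 182]
 [102 108 102 101 105 101 102 100 103 101 100 102 101 101 102 101 102 101
  101 103  94 185 181 181]
 [102 106 102  72  70  62  69  61  55  52  57  54  53  62  67  70  73  90
   92  96  94 100 180 181]
 [103 106 104  47  49  47  47  46  45  45  44  46  44  46  46  46  49  48
   48  49  50 104 132 180]
 [103 103 104  47  43 122 120 120 121 121 120 121 121 122 121 122 122 124
  117  48  49 107 101 139]
 [100 103 104  48  47 111 110 110 111 111 110 109 110 111 110 111 112 114
  102  48  48 104 101 101]
 [106 102 106  47  49 111 111  69 101 113 116 114 118 114 117  91 112 113
   85  49  46 101 102 101]
 [106 103 104  48  48 109 112  66 105 114  70  70  66  70 108 115 111 112
   76  48  47 101 102 101]
 [107 103 103  48  48 109 110  67 104  51  75  75  74  75  66 114 
[... 2365 characters left out ...]
71  74  74  32  65  66  66  65  67  65  65  66  62  62  61  62  60
   54  53  73  73 160  35]
 [ 23  67  72  76  32  67  66  66  67  67  67  67  67  61  62  63  63  63
   52  52  65  72 158  25]
 [ 22  75  72  74  34  69  67  68  69  69  67  66  66  62  62  63  63  64
   64  64  70  73 154  65]
 [ 20  73  84  74  31  34  35  33  34  35  39  38  40  50  62  62  64  64
   48  70  73  75 154 155]
 [ 25  63  97  91  46  63  42  37  38  36  33  35  36  40  62  63  63  63
   52 108  74  75  94 149]
 [ 62  61  59 136 148 162 159 142 139 144 122 120 127 118  75  76  77  77
   70 116  60  60  64 154]
 [ 61  60  54 135 130 128 142 139 152 151 153 137 143 134  74  77  75  76
   77 135  55  60  58 152]]
```

```bash
python3 - <<'E'
from h import *
w=optics.camera("wrist"); d=np.load("w8.npz"); g=cv2.cvtColor(d["img"],cv2.COLOR_BGR2GRAY).astype(int)
f=lambda u,v,z: inN(wonz(w,d["p"],d["q"],(u,v),z)).round(1)
print(g[130:146,278],g[255:275,278]); print(g[150,262:296],g[250,262:296])
print("ends",f(277,140,.062),f(280,262,.062))
for v in(150,250): print("sides",f(267,v,.062),f(291,v,.062))
print("divider top",f(278,264,.064),f(278,272,.064),"post top edges",f(284,306,.105),f(311,306,.105))
print(manip.read_state()["time_s"])
E
```

```text
[ 70  75 111 114 112 112 115 110  69  42  46  57  66  72  75  74] [195 195 195 194 195 196 191 176  74  44  49  52  57  56  55  56  56  56
  55  57]
[108 102  98  53  57  67  74  74  74  74  73  74  74  74  74  73  73  73
  73  74  74  73  73  73  74  73  74  73  64  55  80 110 113 107] [ 98  99 103 127 168 184 194 196 195 195 195 195 196 196 196 196 196 195
 196 196 196 196 197 196 196 197 196 188 175 149 109  99  99 101]
ends [ 8.4  0.3 62. ] [129.3   3.3  62. ]
sides [17.5 -8.6 62. ] [17.5 12.9 62. ]
sides [115.9  -9.6  62. ] [115.9  14.1  62. ]
divider top [130.6   1.3  64. ] [139.8   1.3  64. ] post top edges [153.    6.8 105. ] [153.4  31.8 105. ]
36.7917
```

Pen centre ≈ (70, 2) mm in the nest, aligned and flat at its expected top height. The post is ≈ 19–20 mm to +y. The hand is clear, so I'll hand in.

```bash
python3 -c "
from cell import manip,order
order.finish_job(); print(manip.read_state()['time_s'])"
```

```text
the job is handed in; nothing more can be done
the job is handed in; nothing more can be done
```

The divider is held open in its notch and the long pen is lying in the lengthened pocket. I handed the job in at about 37 s of the 58 s allowed. No verdict is reported, so these are my own checks.

- **Divider:** I pushed the post back at a 40° tilt and felt the stop at about 55 mm. I shifted it to the +y side, where the notch is, and let it back to about 44 mm. After release it stayed there, and the last wrist image puts the post roughly 19–20 mm aside.
- **Pen:** in the last wrist image its centre is at about nest x 70 mm and y 2 mm, in line with the pocket. I took it as flat because the pen met the floor at the expected height and the outline agrees. The hand was clear, with the force near zero.

**Problems along the way**
- **Missed grasp:** the first grasp of the pen closed on nothing. Touch probing (contact on the pen top, none on the bare table) showed the real fingertips end about 30 mm short of the reported tool point. I corrected for that and the second grasp held. The same error means I probably gripped the post higher and farther back than planned, but it still latched.
- **Measured pen length:** the image gave 121–123 mm against the stated 128 mm. That is a small error in reading its ends, and it doesn't affect the placing.
- **Short pens and vials:** nothing suggested they were touched, but I did not measure them again at the end.

I used all 12 picture views, so the final checks were done on pixel values rather than by looking.

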